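Gauge a sprung gap with a taper blade

TASK

Push the loose gap unit square and flush into the corner of the L-shaped stop. Then take the taper blade out of its stand by the handle and slide it straight down between the unit's two upright plates until it drags snugly and the tops of the plates come level with the dark band engraved across the blade. Finish there, still holding the blade at that depth with the unit still flush in its corner, and leave the flat tin, the jar and the lens cap where they are.

Things in the scene. Friction and masses are not known exactly. Their poses are not given: they have to be found in the camera images.
- corner_stop: Fixed L-shaped steel stop on the worktop, bars 12 mm thick, 18 mm high. Origin: the inside corner at worktop level. One bar lies just beyond x = 0, along y from -100 to +12 mm; the other just beyond y = 0, along x from -105 to 0 mm. The unit is pushed along +x and +y into it. x points roughly away from the robot, y to its left, yaw within 12 degrees.
- gap_unit: Loose sprung-jaw gap unit, 0.4 to 0.7 kg. Origin: centre of underside. Aluminium base 70 (x) x 60 (y) x 22 mm high, two upright steel plates on it, tops at z = 62 mm; the jaw's bracket rises to z = 48 on the -x side. Starts 20 to 60 mm short of both bars, turned up to 15 degrees. Flush: origin at x = -35, y = -30 mm in the stop's frame, axes parallel to the stop's.
- unit_corner (a point): The gap unit's lower corner at its own x = +35, y = +30 mm, which goes to the stop's origin.
- gap_mouth (a point): Mid mouth of the gap, at x = 4.5, y = 0, z = 62 mm of the unit. Plates 44 mm wide along y; fixed plate's face at x = +7, sprung jaw's at x = +2 mm: gap 5 mm at rest from z = 56 down to the base top at z = 22; above z = 56 both faces flare out to a mouth 12 mm wide.
- gap_jaw (a joint): How far the sprung jaw plate is pushed back, in m: 0 at rest (gap 5 mm), grows as the blade wedges it open along the unit's -x, 0.006 at most. Spring 1.5 N at 0 plus 1.5 N per mm.
- blade_band (a point): Middle of the dark band engraved across the blade, on the blade's z axis 31 mm above the tip; the band is 8 mm tall (z = 27 to 35 of the blade). With this point level with the plate tops the jaw is pushed back about 2 mm and the blade drags with a few newtons.
- blade: Taper blade, 0.06 to 0.13 kg, upright in its stand. Origin: tip, z up. Steel 24 mm wide (y), z = 0 to 44; flat face x = +5 mm (goes against the fixed plate, x along the unit's x), other face slants: 2.5 mm thick at the tip, +0.18 mm per mm up. Black handle 18 (x) x 34 (y) x 42 mm, z = 44 to 86, centred on x = y = 0. In the stand x points roughly away from the robot (25 degrees).
- blade_stand: Fixed grey block 51 (x) x 56 (y) x 50 mm high with an open slot 12 x 28 mm in its top, through which the blade hangs with the underside of its handle resting on the block. Origin: centre of its underside.
- gasket_tin: Flat round tin, 62 mm across, 22 mm high: bystander. Origin: centre of underside.
- grease_jar: Small white jar with black lid, 50 mm across, 39 mm high: bystander. Origin: centre of underside.
- lens_cap: Flat black lens cap, 40 mm across, 10 mm high: bystander. Origin: centre of underside.
There are look-alikes about, which are no part of the job. Leave any blue look-alike of the blade_stand alone.

How it is judged:
On the way, in this order (a step that is already met when the one before it is completed fails the run):
1. the gap unit sits square and flush in the corner of the stop (x of unit_corner in the frame of corner_stop above -0.003 m and y of unit_corner in the frame of corner_stop above -0.003 m and angle between the x axis of gap_unit and the x axis of corner_stop, either way round below 0.05 rad), for 0.2 s.
2. the fingers have drawn the blade up out of its stand (z of blade in the frame of blade_stand above 0.052 m and contact force between the fingers and blade above 1 N), for 0.1 s.
At the end, for the whole second after the job is handed in: Fingers hold the blade still, upright (0.12 rad), centred within 12 mm and in line (0.15 rad) in the gap, tip 24.5 to 38.5 mm above the unit's underside, over 1 N on the plates, jaw pushed back 0.8 to 3.2 mm; unit within 3 mm of both bars, square within 0.05 rad (all of step 1 and value of joint gap_jaw between 0.0008 and 0.0032 m and z of blade in the frame of gap_unit between 0.0245 and 0.0385 m and y of blade in the frame of gap_unit between -0.012 and 0.012 m and angle between blade's own z axis and vertical below 0.12 rad and angle between the x axis of blade and the x axis of gap_unit, either way round below 0.15 rad and contact force between blade and gap_unit above 1 N and contact force between the fingers and blade above 1 N and linear speed of blade below 0.01 m/s); the arm keeps its last pose, push and grip.
It fails at once if the gasket tin is moved over 15 mm (distance of gasket_tin from where it was at the start of the episode above 0.015 m).
It fails at once if the grease jar is moved over 15 mm (distance of grease_jar from where it was at the start of the episode above 0.015 m).
It fails at once if the lens cap is moved over 15 mm (distance of lens_cap from where it was at the start of the episode above 0.015 m).
It also fails if it takes over 54 s, if anything falls off the work surface, if the arm or the gripper's body presses on something with over 40 N, if the wrist force passes 120 N, or if a joint passes its speed limit or range.

ROBOT

A 6-joint arm with a two-finger parallel gripper is mounted at the origin on the work surface; the furniture and walls round the work are solid. World frame = base frame: x ahead of the robot, y to its left, z up, the work surface at z = 0. Lengths are in m, angles in rad, forces in N, time in s.
With the tool pointing down it reaches from about 0.425 to 0.95 m from the base axis. Payload 3.5 kg.
Tool frame: the origin (TCP) lies midway between the tips of the shut fingers; the grasp point (between the pads) lies ctrl.grasp_offset behind it (ctrl.grasp_offset is the distance from the TCP to the grasp point, in m); x points along the fingers, y is the direction in which the jaws open and shut, and the axes are right-handed (so a half turn about x gives the same grasp; the last joint's range is limited). The gripper opens to 85 mm and grips with 20 to 120 N. Pads are 22 mm wide; open, the fingers measure 114 mm over their backs; the gripper's body (76 mm by 85 mm) begins 54 mm behind the grasp point. The pads swing forward as they close: fully open they stand 13 mm farther back than shut.
Start: joints at [1.058, 0.286, 1.577, -0, 1.279, -0.15], TCP at [0.24, 0.631, 0.231] pointing down, gripper open.
Joint ranges: [-2.77, 2.77], [-0.9, 2.22], [0.21, 2.48], [-1.53, 4.67], [0.24, 2.81], [-2.84, 2.84]. Speed limits (rad/s): [2.79, 2.79, 3.14, 3.14, 3.14, 3.14].

INTERFACE

Orientations are given as a unit quaternion [x, y, z, w].
In Python, from plant import readout, read_camera, sign_off, ctrl gives the robot as it stands.
- The arm moves only by the tool drive_tool, never from a script. Its argument "steps" is a list of rows, each a list of 5 numbers: the shift along the tool's x, y, z in cm, then the turn about the tool's x in degrees, then the opening, from 0 (shut) to 1 (fully open). A call has 1 to 10 rows; each row shifts and turns the commanded pose from where the row before left it, along the tool's axes as they then stand; what a row does not reach is not made up. A row lasts 1/10 s, in which the tool goes at most 50 mm and 8.59 degrees, less where a joint would pass 70% of its speed; a pose out of reach is approached as far as the arm can. A call is refused whole if a number of a shift passes 5 or a number of a turn 8.59, either way. A call with a gripper value outside its range is refused whole. The fingers move at their own pace and stop on an object; "force" is the grip in N (left out, the last holds). Time passes only in rows, so rows that do not move let the fingers close. It gives the time, the measured TCP pose, the force and the opening at its end, in the units of the state.
- readout.get_state(): the state, without advancing time (a new reading comes with each control period).
- read_camera(name): name is "side" or "top"; returns a dict with "frame" (384x512x3 uint8, red, green, blue), "vertical_fov" (degrees; the focal length in pixels is half the picture's height over the tangent of half this angle, whatever the lens; pixels are square), "cx", "cy" (the principal point, pixels), "k1" (the pictures are not rectified: a ray, as slopes to the right and down, at radius r is drawn at 1 + k1 r^2 times it, then the intrinsics apply), "eye" and "orientation" of the camera in the world. Camera axes: x right, y up, looking along -z (the intrinsics and any distortion apply to the point x, -y, -z); pixel columns grow to the right and rows downward; lengths in m; the calibration is good to about 2 mm. A picture is of the moment at which its call begins. There is no depth.
- sign_off(): hands the job in, once; it reports no verdict.
The state is a dict: "time": time; "qpos": joint angles; "dq": joint speeds; "joint_efforts": joint torques, N m; "eef_pos": TCP position; "tcp_rot": TCP orientation; "contact_force": force on the tool from outside, world axes, zero at the start; "wrist_torque": the same for the moment, N m; "opening": opening from 0.0 (shut) to 1.0 (fully open).
Only numpy, scipy, OpenCV 4.12 (cv2) and the standard library are available. Lean on these libraries where they do the work, as an engineer would, in place of code of your own. Each camera call takes 0.05 s, during which the arm holds its last target. There are 200 camera calls.

## Working session

There is one attempt and no reset: what is moved stays moved. The work goes in short steps, Python scripts to look and compute and a tool call to move; the robot and the scene stay as the last step left them, time stands still between calls to the robot, and variables do not carry over. Pictures are saved under pics/ and viewed, about 8 in all and at most 12, crops included, and the job is handed in when it is done.

Besides the shell and the picture viewer there is one more tool, called after "Emit:" as name(argument=value, ...) on one line, values as JSON. drive_tool: Moves the arm, as the interface text tells. Its arguments: {"type":"object","properties":{"steps":{"type":"array","items":{"type":"array","items":{"type":"number"}}},"force":{"type":"number"}},"required":["steps"]}

```bash
mkdir -p pics; ls
python3 - <<'E'
from plant import readout, read_camera, ctrl
import cv2
s=readout.get_state(); print(s); print([a for a in dir(ctrl) if a[0]!='_'], ctrl.grasp_offset)
for n in("side","top"):
    c=read_camera(n); f=c.pop("frame"); print(n,c); cv2.imwrite(f"pics/{n}0.png",f[:,:,::-1])
E
```

```text
pics
{'time': 0.0, 'qpos': array([ 1.05798228e+00,  2.87200774e-01,  1.57821261e+00,  1.02349545e-05,
        1.27855960e+00, -1.49985075e-01]), 'dq': array([ 0.00016626,  0.00072819, -0.00042765, -0.0009812 ,  0.00038692,
        0.00097562]), 'joint_efforts': array([ 7.52000124e-04, -4.05986989e+01, -2.92627537e+01, -1.46725638e-04,
        5.94340148e-03, -7.51590683e-07]), 'eef_pos': array([0.23920328, 0.63048645, 0.22990447]), 'tcp_rot': array([ 0.12678322,  0.6957792 , -0.12837253,  0.69522501]), 'contact_force': array([ 0.68100939, -0.11922779, -0.16049433]), 'wrist_torque': array([-0.01588886, -0.00427122,  0.02997118]), 'opening': 1.0045807075852886}
['Unreachable', 'grasp_offset'] 0.0187
side {'vertical_fov': 45.762335873688144, 'cx': 255.00588024098053, 'cy': 188.05466454983568, 'k1': 0.04264521690166667, 'eye': array([-0.03954252, -0.06078785,  0.74512847]), 'orientation': array([ 0.26211049, -0.25265577, -0.64756528,  0.66941942])}
top {'vertical_fov': 42.22518715057107, 'cx': 255.20849090490145, 'cy': 186.08602137892876, 'k1': -0.08561890394031833, 'eye': array([ 0.46767027, -0.02264128,  0.9120461 ]), 'orientation': array([ 0.03575518, -0.0599376 , -0.69629986,  0.71434975])}
```

View pics/side0.png

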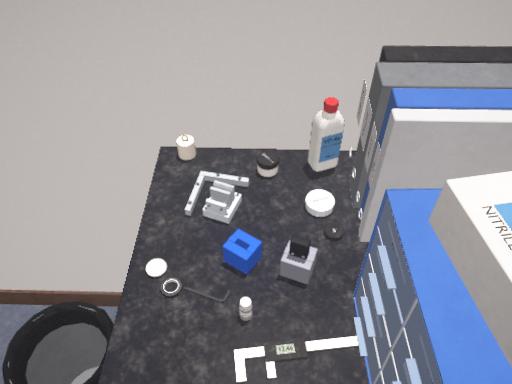

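View pics/top0.png

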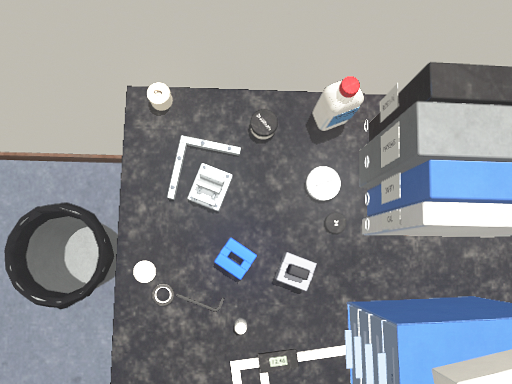

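The side view shows the stop, unit, stand, tin, jar, cap and a blue decoy stand. In the top view, the stop's corner is near (183,140), the unit near (210,187), the grey stand with the blade near (297,271), the jar at (262,125), the tin at (323,183) and the cap at (335,224). I'll crop in on these to measure them.

Run:
```python
import cv2
f=cv2.imread("pics/top0.png")
a=cv2.resize(f[130:230,155:255],None,fx=6,fy=6,interpolation=cv2.INTER_CUBIC)
b=cv2.resize(f[240:300,265:330],None,fx=6,fy=6,interpolation=cv2.INTER_CUBIC)
cv2.imwrite("pics/a.png",a)
g=cv2.imread("pics/side0.png")
c=cv2.resize(g[165:225,180:255],None,fx=5,fy=5,interpolation=cv2.INTER_CUBIC)
d=cv2.resize(g[230:285,275:325],None,fx=5,fy=5,interpolation=cv2.INTER_CUBIC)
import numpy as np
o=np.zeros((600,800,3),np.uint8); o[:360,:390]=b; o[:300,400:775]=c; o[310:585,400:650]=d
cv2.imwrite("pics/b.png",o)
```

```text
(no output)
```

View pics/a.png

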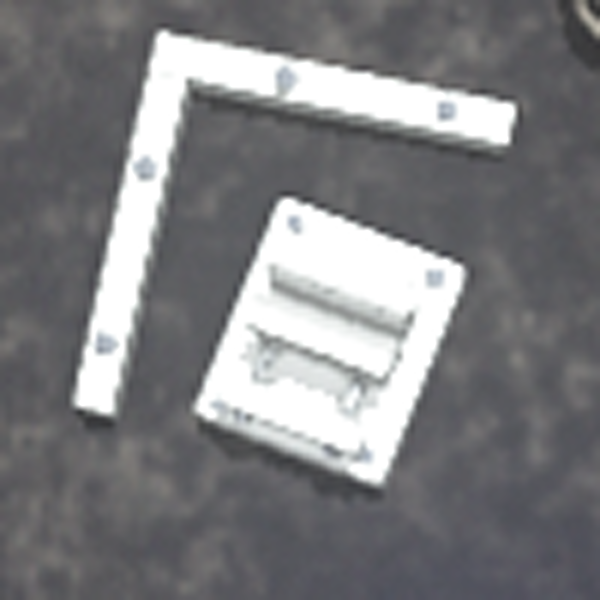

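View pics/b.png

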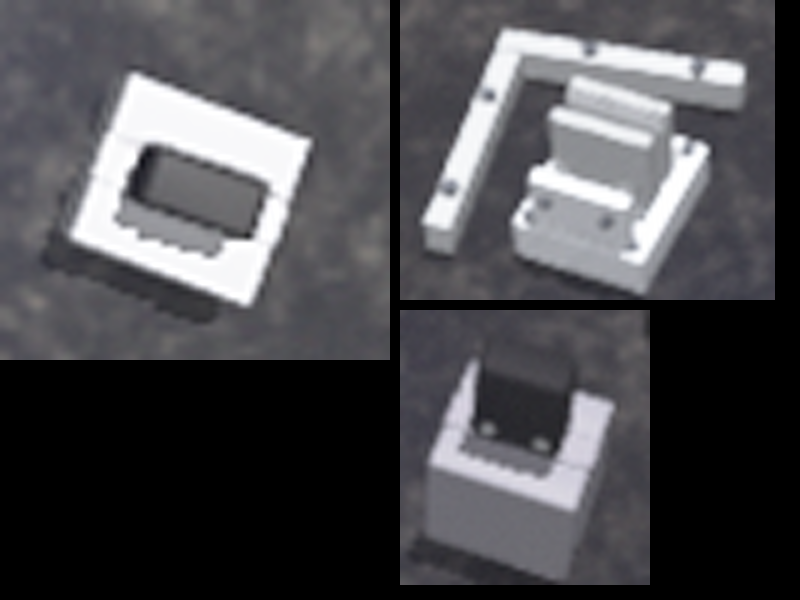

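The crops resolve the corners of the stop, unit base, stand and handle. Next I turn them into poses.

```bash
cat > h.py <<'E'
import numpy as np, cv2
from scipy.spatial.transform import Rotation as R
from scipy.optimize import least_squares
from plant import readout, read_camera, ctrl
CAL={'side':dict(f=45.762335873688144,cx=255.00588,cy=188.05466,k1=0.042645217,eye=[-0.03954252,-0.06078785,0.74512847],q=[0.26211049,-0.25265577,-0.64756528,0.66941942]),
'top':dict(f=42.22518715057107,cx=255.20849,cy=186.08602,k1=-0.085618904,eye=[0.46767027,-0.02264128,0.9120461],q=[0.03575518,-0.0599376,-0.69629986,0.71434975])}
def proj(n,P):
    c=CAL[n]; F=192/np.tan(np.radians(c['f']/2))
    p=R.from_quat(c['q']).inv().apply(np.atleast_2d(P)-c['eye'])
    s=np.c_[p[:,0]/-p[:,2],-p[:,1]/-p[:,2]]; s=s*(1+c['k1']*(s**2).sum(1))[:,None]
    return s*F+[c['cx'],c['cy']]
def ray(n,uv):
    c=CAL[n]; F=192/np.tan(np.radians(c['f']/2))
    d=(np.atleast_2d(uv)-[c['cx'],c['cy']])/F; s=d.copy()
    for _ in range(20): s=d/(1+c['k1']*(s**2).sum(1))[:,None]
    return R.from_quat(c['q']).apply(np.c_[s[:,0],-s[:,1],-np.ones(len(s))])
def plane(n,uv,z):
    r=ray(n,uv); e=np.array(CAL[n]['eye']); return (e+r*((z-e[2])/r[:,2])[:,None])[:,:2]
def fit(local,w):  # rigid 2D
    l=np.array(local,float)
    def g(p):
        c,s=np.cos(p[2]),np.sin(p[2]); return (l@np.array([[c,s],[-s,c]])+p[:2]-w).ravel()
    b=min((least_squares(g,[*w.mean(0),a]) for a in(0,1.5,3,-1.5)),key=lambda r:r.cost)
    return b.x, g(b.x).reshape(-1,2)
def xf(p,l,z=None):
    c,s=np.cos(p[2]),np.sin(p[2]); return np.array(l)@np.array([[c,s],[-s,c]])+p[:2]
E
python3 - <<'E'
from h import *
np.set_printoptions(precision=4,suppress=True)
def cr(x0,y0,p,k): return (np.array(p,float)+.5)/k-.5+[x0,y0]
T=lambda p:cr(155,130,p,6); B=lambda p:cr(265,240,p,6)
S=lambda p:cr(180,165,np.array(p)-[400,0],5); D=lambda p:cr(275,230,np.array(p)-[400,310],5)
def show(nm,l,w):
    p,r=fit(l,w); print(nm,p,'deg',np.degrees(p[2]),'res mm',np.abs(r*1000).max(0)); return p
# stop: outer corner, inner corner, right bar outer end (y=-100,x=12), left bar end outer(x=-105,y=12), inner(x=-105,y=0)
sl=[(12,12),(0,0),(12,-100),(-105,12),(-105,0)]
show('stop top',np.array(sl)/1000,plane('top',T([(157,30),(187,82),(516,102),(77,405),(115,412)]),.018))
show('stop side',np.array([(12,12),(12,-100),(0,-100),(-105,12),(-105,0)])/1000,plane('side',S([(503,28),(744,63),(744,80),(423,222),(455,235)]),.018))
ul=np.array([(35,30),(35,-30),(-35,-30),(-35,30)])/1000
show('unit top',ul,plane('top',T([(287,197),(467,268),(380,478),(197,405)]),.022))
show('unit side',np.array([(35,-30),(-35,-30),(-35,30)])/1000,plane('side',S([(709,148),(645,265),(513,222)]),.022))
bl=np.array([(25.5,28),(25.5,-28),(-25.5,-28),(-25.5,28)])/1000
show('stand top',bl,plane('top',B([(132,72),(312,140),(250,303),(72,240)]),.05))
show('stand side',bl[1:],plane('side',D([(614,405),(577,508),(428,461)]),.05))
hl=np.array([(9,17),(9,-17),(-9,-17),(-9,17)])/1000
show('handle top',hl,plane('top',B([(150,145),(270,183),(250,240),(132,205)]),.092))
for n,uv,z in(('jar',(262,125),.039),('tin',(323,183),.022),('cap',(335,224),.01),('blue',(236,258),.05),('bottle',(338,105),.1),('can',(240,327),.05)): print(n,plane('top',uv,z))
s=readout.get_state(); print(R.from_quat(s['tcp_rot']).as_matrix())
E
```

```text
stop top [0.6669 0.0772 6.118 ] deg 350.53680751892307 res mm [1.3593 0.2561]
stop side [ 0.6672  0.0783 -0.1553] deg -8.898595697971434 res mm [3.2341 1.7317]
unit top [ 0.5879  0.0297 -0.3581] deg -20.519770806179082 res mm [1.1522 0.6909]
unit side [ 0.5867  0.0303 -0.3504] deg -20.074178585733307 res mm [0.7152 0.9217]
stand top [ 0.4401 -0.1254 -0.3344] deg -19.158283116691866 res mm [1.1345 0.8408]
stand side [ 0.4402 -0.1247 -0.3494] deg -20.01746290694705 res mm [1.5858 0.9577]
handle top [ 0.4402 -0.1228 -0.2808] deg -16.086512875321528 res mm [0.9787 0.212 ]
jar [[ 0.6987 -0.0609]]
tin [[ 0.5985 -0.1751]]
cap [[ 0.5252 -0.1997]]
blue [[ 0.46   -0.0207]]
bottle [[ 0.7222 -0.1872]]
can [[ 0.3438 -0.0306]]
[[-0.0011  0.3549  0.9349]
 [-0.0019  0.9349 -0.3549]
 [-1.     -0.0022 -0.0003]]
```

Both cameras agree to about 1 mm. The stop is at (0.667, 0.0777) with yaw -9.2°, the unit at (0.5875, 0.030) with yaw -20.3°, and the blade at (0.440, -0.124). I plan to grip the unit's plates sideways above the stop height, then carry it into the corner. First I move above the unit.

Emit:
drive_tool(steps=[[0, -2.4, 3.0, 0, 1], [0, -2.4, 3.0, 0, 1], [0, -2.4, 3.0, 0, 1], [0, -2.4, 3.0, 0, 1], [0, -2.4, 3.0, 0, 1], [0, -2.4, 3.0, 0, 1], [0, -2.4, 3.0, 0, 1], [0, -2.4, 3.0, 0, 1], [0, -2.4, 3.0, 0, 1], [0, -2.4, 3.0, 0, 1]])

```text
time: 1.1
eef_pos: [0.4351, 0.2987, 0.2309]
tcp_rot: [0.127, 0.696, -0.128, 0.695]
contact_force: [0.4, -0.3, 0.5]
opening: 1.001
```

```bash
cat > go.py <<'E'
import sys
from h import *
# go.py x y z yawdeg_of_tool_y : remaining shift in tool axes (cm), turn (deg)
x,y,z,yaw=map(float,sys.argv[1:5]); s=readout.get_state(); M=R.from_quat(s['tcp_rot']).as_matrix()
d=M.T@(np.array([x,y,z])-s['eef_pos'])*100
cur=np.degrees(np.arctan2(M[1,1],M[0,1])); t=-((yaw-cur+90)%180-90)
print('t',round(s['time'],2),'pos',s['eef_pos'].round(4),'yaw',cur.round(2),'shift cm',d.round(2),'turn',round(t,2),'F',s['contact_force'].round(1),'open',round(s['opening'],3),'q6',s['qpos'][5].round(2),'tilt',np.degrees(np.arccos(-M[2,0])).round(2))
E
python3 go.py 0.5917 0.0284 0.12 69.7
```

```text
t 1.1 pos [0.4351 0.2987 0.2309] yaw 69.22 shift cm [ 11.09 -19.71  24.24] turn -0.48 F [ 0.4 -0.3  0.5] open 1.001 q6 -0.8 tilt 0.04
```

Emit:
drive_tool(steps=[[0, -2.4, 3.0, 0, 1], [0, -2.4, 3.0, 0, 1], [0, -2.4, 3.0, 0, 1], [0, -2.4, 3.0, 0, 1], [2, -2.4, 3.0, 0, 1], [2, -2.4, 3.0, 0, 1], [2, -2.4, 3.0, 0, 1], [2, -2.4, 3.0, -0.5, 1], [2.5, 0, 0, 0, 1], [0, 0, 0, 0, 1]])

```text
time: 2.1
eef_pos: [0.5881, 0.0347, 0.1215]
tcp_rot: [0.125, 0.699, -0.125, 0.693]
contact_force: [-0.7, 0.3, -1.0]
opening: 0.998
```

```bash
python3 go.py 0.5917 0.0284 0.028 69.7
python3 - <<'E'
from h import *
f=read_camera('top')['frame'][:,:,::-1]; g=read_camera('side')['frame'][:,:,::-1]
o=np.hstack([cv2.resize(f[120:240,150:280],None,fx=3,fy=4)[:, :],cv2.resize(g[120:240,160:290],None,fx=3,fy=4)])
cv2.imwrite('pics/c.png',o)
E
```

```text
t 2.1 pos [0.5881 0.0347 0.1215] yaw 69.59 shift cm [ 9.34 -0.45  0.64] turn -0.11 F [-0.7  0.3 -1. ] open 0.998 q6 -1.33 tilt 0.55
```

View pics/c.png

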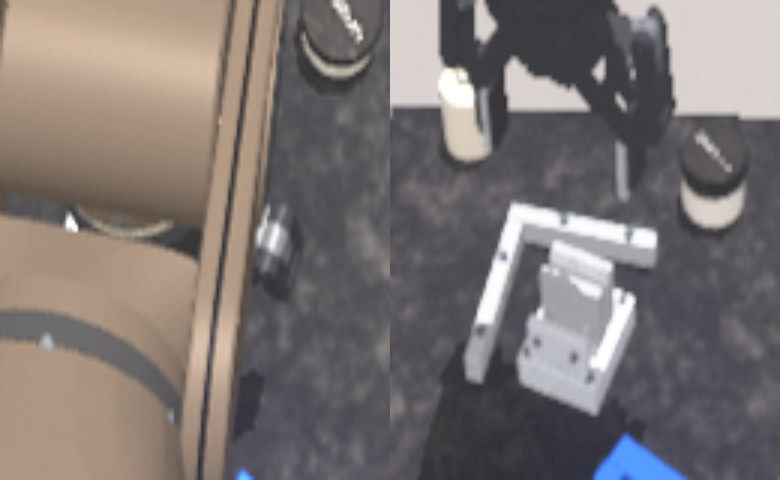

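The top view is blocked by the arm. The side view shows the fingers above the unit, roughly straddling the plates, with nothing in the way. I descend to just above the plates and settle.

Emit:
drive_tool(steps=[[1, -0.2, 0.3, 0, 1], [1, -0.2, 0.3, 0, 1], [1, 0, 0, 0, 1], [0, 0, 0, 0, 1], [0, 0, 0, 0, 1]])

```text
time: 2.7
eef_pos: [0.595, 0.0299, 0.0959]
tcp_rot: [0.124, 0.696, -0.124, 0.696]
contact_force: [0.2, -0.5, 0.0]
opening: 1.001
```

```bash
python3 go.py 0.5917 0.0284 0.028 69.7
```

```text
t 2.7 pos [0.595  0.0299 0.0959] yaw 69.73 shift cm [ 6.79 -0.26 -0.25] turn 0.03 F [ 0.2 -0.5  0. ] open 1.001 q6 -1.34 tilt 0.05
```

Emit:
drive_tool(steps=[[1.2, -0.26, -0.25, 0, 1], [1.2, 0, 0, 0, 1], [1.2, 0, 0, 0, 1], [1.2, 0, 0, 0, 1], [1.0, 0, 0, 0, 1], [0.8, 0, 0, 0, 1], [0, 0, 0, 0, 1], [0, 0, 0, 0, 1]])

```text
time: 3.5
eef_pos: [0.5922, 0.0281, 0.0303]
tcp_rot: [0.125, 0.696, -0.125, 0.696]
contact_force: [-0.7, -0.6, 0.4]
opening: 1.003
```

```bash
python3 go.py 0.5917 0.0284 0.028 69.7
```

```text
t 3.5 pos [0.5922 0.0281 0.0303] yaw 69.71 shift cm [ 0.23  0.01 -0.06] turn 0.01 F [-0.7 -0.6  0.4] open 1.003 q6 -1.34 tilt 0.0
```

Emit:
drive_tool(steps=[[0, 0, 0, 0, 0.2], [0, 0, 0, 0, 0.2], [0, 0, 0, 0, 0.2], [0, 0, 0, 0, 0.2], [0, 0, 0, 0, 0.2], [0, 0, 0, 0, 0.2], [0, 0, 0, 0, 0.2], [0, 0, 0, 0, 0.2]], force=50)

```text
time: 4.3
eef_pos: [0.5929, 0.0283, 0.0312]
tcp_rot: [0.125, 0.695, -0.124, 0.697]
contact_force: [1.5, 3.2, 5.9]
opening: 0.506
```

```bash
python3 go.py 0.6359 0.0540 0.030 80.8
```

```text
t 4.3 pos [0.5929 0.0283 0.0312] yaw 69.7 shift cm [0.13 3.9  3.14] turn -11.1 F [1.5 3.2 5.9] open 0.506 q6 -1.34 tilt 0.11
```

Opening is 0.506, which is 43 mm, so the plates are gripped. I turn the unit square first.

Emit:
drive_tool(steps=[[0, 0, 0, -3, 0.2], [0, 0, 0, -4, 0.2], [0, 0, 0, -4.1, 0.2], [0, 0, 0, 0, 0.2], [0, 0, 0, 0, 0.2]])

```text
time: 4.8
eef_pos: [0.5925, 0.028, 0.0312]
tcp_rot: [0.056, 0.705, -0.056, 0.705]
contact_force: [-0.9, 1.3, 6.5]
opening: 0.504
```

```bash
python3 go.py 0.6321 0.0530 0.031 80.8
python3 - <<'E'
from h import *
g=read_camera('side')['frame'][:,:,::-1]
cv2.imwrite('pics/d.png',cv2.resize(g[150:250,170:280],None,fx=6,fy=6,interpolation=cv2.INTER_CUBIC))
E
```

```text
t 4.8 pos [0.5925 0.028  0.0312] yaw 80.9 shift cm [0.02 3.09 3.52] turn 0.1 F [-0.9  1.3  6.5] open 0.504 q6 -1.54 tilt 0.05
```

View pics/d.png

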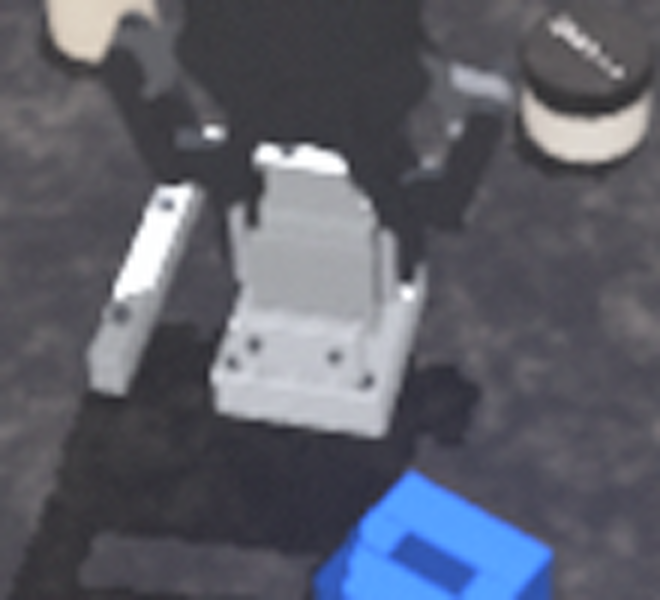

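The unit is held between the fingers and turned square to the stop. Now I carry it to about 4 mm short of both bars.

Emit:
drive_tool(steps=[[0, 0.45, 0.5, 0, 0.2], [0, 0.45, 0.5, 0, 0.2], [0, 0.45, 0.5, 0, 0.2], [0, 0.45, 0.5, 0, 0.2], [0, 0.45, 0.5, 0, 0.2], [0, 0.35, 0.5, 0, 0.2], [0, 0, 0, 0, 0.2], [0, 0, 0, 0, 0.2]])

```text
time: 5.65
eef_pos: [0.6235, 0.0471, 0.0314]
tcp_rot: [0.055, 0.708, -0.057, 0.702]
contact_force: [-9.0, -4.4, 13.9]
opening: 0.508
```

```bash
python3 go.py 0.6321 0.0530 0.031 80.8
```

```text
t 5.65 pos [0.6235 0.0471 0.0314] yaw 80.92 shift cm [0.03 0.72 0.75] turn 0.12 F [-9.  -4.4 13.9] open 0.508 q6 -1.49 tilt 0.5
```

Emit:
drive_tool(steps=[[0, 0.1, 0.2, 0, 0.2], [0, 0.1, 0.2, 0, 0.2], [0, 0.1, 0.1, 0, 0.2], [0, 0.1, 0.1, 0, 0.2], [0, 0, 0, 0, 0.2]])

```text
time: 6.15
eef_pos: [0.6288, 0.0495, 0.0315]
tcp_rot: [0.054, 0.709, -0.058, 0.701]
contact_force: [-12.8, -7.1, 16.1]
opening: 0.507
```

```bash
python3 go.py 0.6321 0.0530 0.031 80.8
```

```text
t 6.15 pos [0.6288 0.0495 0.0315] yaw 80.95 shift cm [0.04 0.39 0.27] turn 0.15 F [-12.8  -7.1  16.1] open 0.507 q6 -1.49 tilt 0.72
```

Emit:
drive_tool(steps=[[-0.1, 0.1, 0.1, 0, 0.2], [0, 0.1, 0.1, 0, 0.2], [0, 0.1, 0.1, 0, 0.2], [0, 0.1, 0.1, 0, 0.2], [0, 0, 0, 0, 0.2], [0, 0, 0, 0, 0.2]])

```text
time: 6.75
eef_pos: [0.6329, 0.0523, 0.0315]
tcp_rot: [0.054, 0.709, -0.058, 0.701]
contact_force: [-13.1, -7.7, 14.0]
opening: 0.506
```

```bash
python3 go.py 0.6321 0.0530 0.031 80.8
```

```text
t 6.75 pos [0.6329 0.0523 0.0315] yaw 80.91 shift cm [ 0.06  0.06 -0.09] turn 0.11 F [-13.1  -7.7  14. ] open 0.506 q6 -1.48 tilt 0.79
```

Emit:
drive_tool(steps=[[0, 0.1, 0.1, 0, 0.2], [0, 0.1, 0.1, 0, 0.2], [0, 0.1, 0, 0, 0.2], [0, 0, 0, 0, 0.2]])

```text
time: 7.15
eef_pos: [0.6332, 0.0526, 0.0318]
tcp_rot: [0.052, 0.712, -0.06, 0.698]
contact_force: [-18.6, -14.0, 19.7]
opening: 0.506
```

```bash
python3 go.py 0.6321 0.0530 0.031 80.8
```

```text
t 7.15 pos [0.6332 0.0526 0.0318] yaw 80.93 shift cm [ 0.08  0.02 -0.12] turn 0.13 F [-18.6 -14.   19.7] open 0.506 q6 -1.48 tilt 1.25
```

The force rises and motion has stopped, so both bars are probably touched. I press slightly more, release, and look.

Emit:
drive_tool(steps=[[0, 0.1, 0.1, 0, 0.2], [0, 0.1, 0, 0, 0.2], [0, 0, 0, 0, 0.2], [0, 0, 0, 0, 0.2]])

```text
time: 7.55
eef_pos: [0.6334, 0.0528, 0.032]
tcp_rot: [0.051, 0.713, -0.061, 0.697]
contact_force: [-21.6, -18.0, 22.4]
opening: 0.504
```

```bash
python3 go.py 0.6321 0.0530 0.031 80.8
python3 - <<'E'
from h import *
g=read_camera('side')['frame'][:,:,::-1]; cv2.imwrite('pics/e0.png',g)
cv2.imwrite('pics/e.png',cv2.resize(g[150:240,170:280],None,fx=6,fy=6,interpolation=cv2.INTER_CUBIC))
st=(.667,.0777,np.radians(-9.2))
for l,z in(((0,0),.018),((0,-60),.022),((-70,0),.022),((-70,-60),.022),((-70,0),0),((-70,-60),0)): 
    p=xf(st,np.array(l)/1000); print(l,z,((proj('side',[*p,z])[0]-[170,150]+.5)*6-.5).round(0))
E
```

```text
t 7.55 pos [0.6334 0.0528 0.032 ] yaw 80.92 shift cm [ 0.1  -0.   -0.13] turn 0.12 F [-21.6 -18.   22.4] open 0.504 q6 -1.47 tilt 1.5
(0, 0) 0.018 [207. 152.]
(0, -60) 0.022 [364. 167.]
(-70, 0) 0.022 [153. 283.]
(-70, -60) 0.022 [318. 308.]
(-70, 0) 0 [159. 324.]
(-70, -60) 0 [321. 348.]
```

View pics/e.png

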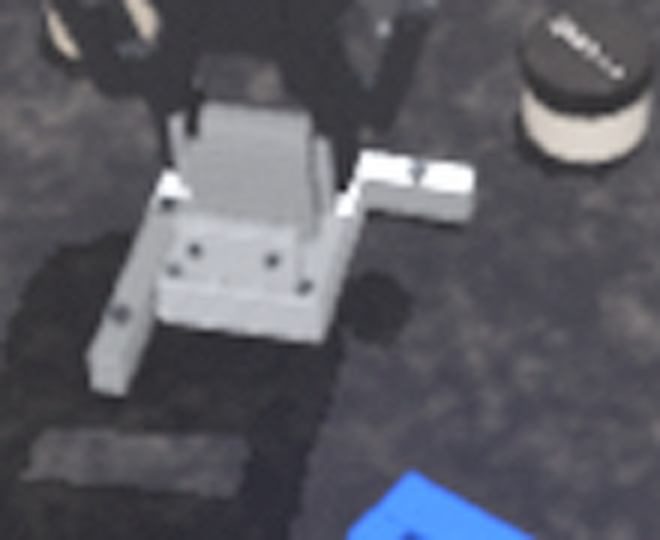

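Observed base corners (157,322) and (325,342) lie close to the flush prediction of (159,324) and (321,348). I open, lift and move clear so I can check.

Emit:
drive_tool(steps=[[0, 0, 0, 0, 1], [0, 0, 0, 0, 1], [0, 0, 0, 0, 1], [0, 0, 0, 0, 1], [0, 0, 0, 0, 1], [-2, 0, 0, 0, 1], [-4, 0, 0, 0, 1], [-4, 0, 0, 0, 1], [-2, 0, 0, 0, 1], [0, 0, 0, 0, 1]])

```text
time: 8.6
eef_pos: [0.6435, 0.06, 0.1562]
tcp_rot: [0.056, 0.702, -0.056, 0.708]
contact_force: [1.2, -1.0, -0.1]
opening: 1.002
```

```bash
python3 go.py 0.4402 -0.124 0.15 -19.5
```

```text
t 8.6 pos [0.6435 0.06   0.1562] yaw 80.85 shift cm [  0.45 -21.4  -17.15] turn -79.65 F [ 1.2 -1.  -0.1] open 1.002 q6 -1.47 tilt 0.51
```

The shorter turn would run past joint 6's range, so I turn +100° instead. I translate first, then turn.

Emit:
drive_tool(steps=[[0, -2.5, -2.0, 0, 0.6], [0, -2.5, -2.0, 0, 0.6], [0, -2.5, -2.0, 0, 0.6], [0, -2.5, -2.0, 0, 0.6], [0, -2.5, -2.0, 0, 0.6], [0, -2.0, -1.5, 0, 0.6], [0, 0, 0, 8, 0.6], [0, 0, 0, 8, 0.6], [0, 0, 0, 8, 0.6], [0, 0, 0, 8, 0.6]])

```text
time: 9.6
eef_pos: [0.5029, -0.0646, 0.1491]
tcp_rot: [0.251, 0.662, -0.251, 0.66]
contact_force: [-0.3, -0.4, -0.7]
opening: 0.6
```

```bash
python3 go.py 0.4402 -0.124 0.15 -19.5
python3 - <<'E'
from h import *
print('box corner base',plane('top',[(347,305),(350,384)],0))
g=read_camera('side')['frame'][:,:,::-1]; cv2.imwrite('pics/f0.png',g)
t=read_camera('top')['frame'][:,:,::-1]; cv2.imwrite('pics/g0.png',t)
A=cv2.resize(t[130:220,155:245],None,fx=5,fy=5,interpolation=cv2.INTER_CUBIC)
B=cv2.resize(g[160:250,170:235],None,fx=5,fy=5,interpolation=cv2.INTER_CUBIC)
cv2.imwrite('pics/f.png',np.hstack([A,B]))
E
```

```text
t 9.6 pos [ 0.5029 -0.0646  0.1491] yaw 48.49 shift cm [-0.08 -8.6  -0.76] turn 67.99 F [-0.3 -0.4 -0.7] open 0.6 q6 -1.17 tilt 0.2
box corner base [[ 0.37876896 -0.22460264]
 [ 0.23807687 -0.23130767]]
```

View pics/f.png

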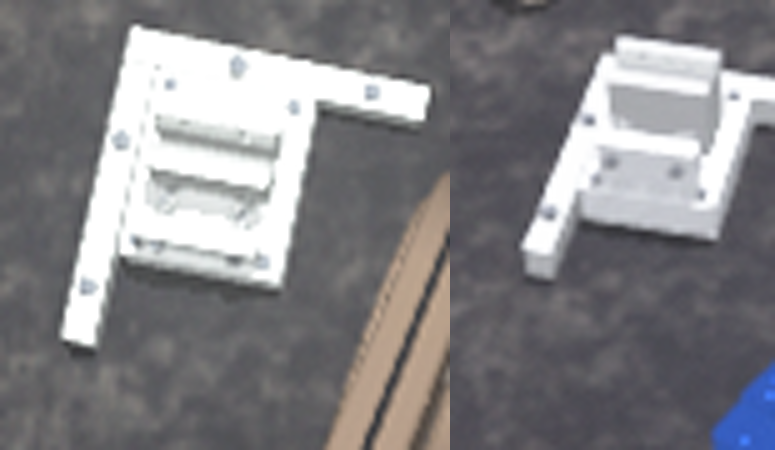

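The top and side views both show the unit seated in the corner. I check it numerically from the free corners while the turn continues.

Run:
```python
from h import *
np.set_printoptions(precision=4,suppress=True)
T=lambda p:(np.array(p,float)+.5)/5-.5+[155,130]
p,r=fit(np.array([(12,12),(12,-100),(0,-100),(-105,12),(-105,0)])/1000,plane('top',T([(131,27),(430,87),(424,122),(62,340),(97,347)]),.018))
print('stop',p,np.degrees(p[2])-360,np.abs(r).max())
for n,uv,z in(('rear right top',(280,275),.022),('rear left top',(123,253),.022),('front right (y=-60 at bar)',(315,106),.022),('fixed plate L',(160,115),.062),('R',(283,137),.062)):
    w=plane('top',T([uv]),z)[0]; c,s=np.cos(p[2]),np.sin(p[2]); print(n,np.array([[c,s],[-s,c]])@(w-p[:2]))
```

```text
stop [ 0.6661  0.077  -0.1692] -369.6934782562015 0.0008850355683996947
rear right top [-0.0671 -0.0604]
rear left top [-0.0703 -0.0032]
front right (y=-60 at bar) [-0.0037 -0.0602]
fixed plate L [-0.0253 -0.0113]
R [-0.0245 -0.0547]
```

Emit:
drive_tool(steps=[[0, 0, 0, 8.5, 0.6], [0, 0, 0, 8.5, 0.6], [0, 0, 0, 8.5, 0.6], [0, 0, 0, 8.5, 0.6], [0, 0, 0, 8.5, 0.6], [0, 0, 0, 8.5, 0.6], [0, 0, 0, 8.5, 0.6], [0, 0, 0, 8.5, 0.6], [0, 0, 0, 0, 0.6], [0, 0, 0, 0, 0.6]])

```text
time: 10.7
eef_pos: [0.5036, -0.0648, 0.1505]
tcp_rot: [-0.575, -0.412, 0.576, -0.411]
contact_force: [-0.2, -0.7, -0.6]
opening: 0.601
```

```bash
python3 go.py 0.4402 -0.124 0.12 -19.5
```

```text
t 10.7 pos [ 0.5036 -0.0648  0.1505] yaw -18.9 shift cm [ 3.05 -4.08  7.66] turn 0.6 F [-0.2 -0.7 -0.6] open 0.601 q6 0.0 tilt 0.08
```

The unit is flush to about 1 mm, with the right side parallel to within 0.2° and the plate within about 1°. Now I go above the blade.

Emit:
drive_tool(steps=[[0, -1.0, 1.9, 0, 0.6], [0, -1.0, 1.9, 0, 0.6], [0, -1.0, 1.9, 0, 0.6], [0, -1.08, 1.96, 0, 0.6], [1.5, 0, 0, -0.5, 0.6], [1.5, 0, 0, 0, 0.6], [0, 0, 0, 0, 0.6], [0, 0, 0, 0, 0.6]])

```text
time: 11.5
eef_pos: [0.4402, -0.1238, 0.1211]
tcp_rot: [-0.574, -0.413, 0.574, -0.412]
contact_force: [0.1, 0.2, -0.1]
opening: 0.598
```

```bash
python3 go.py 0.4402 -0.124 0.056 -18.5
python3 - <<'E'
from h import *
g=read_camera('side')['frame'][:,:,::-1]
cv2.imwrite('pics/i.png',cv2.resize(g[190:290,250:370],None,fx=6,fy=6,interpolation=cv2.INTER_CUBIC))
E
```

```text
t 11.5 pos [ 0.4402 -0.1238  0.1211] yaw -18.57 shift cm [6.51 0.02 0.02] turn -0.07 F [ 0.1  0.2 -0.1] open 0.598 q6 -0.17 tilt 0.05
```

View pics/i.png

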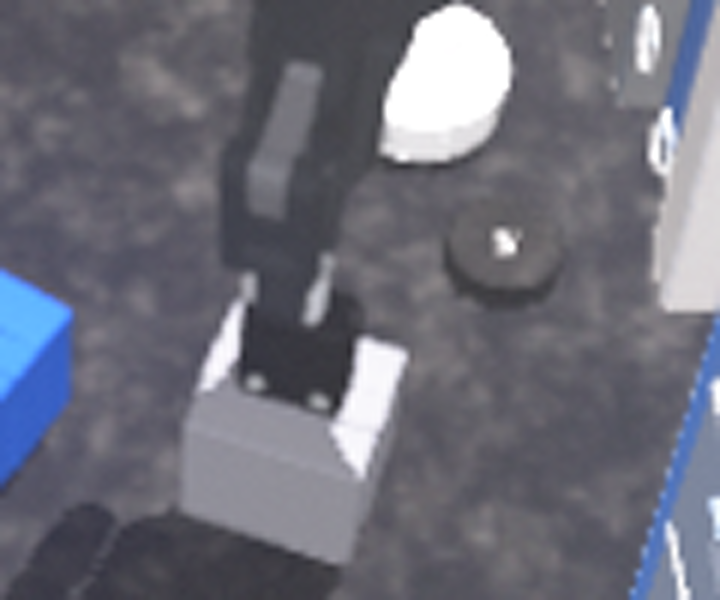

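The fingers are above the handle, centred on it, and clear of the tin and cap. I descend and grip.

Emit:
drive_tool(steps=[[1.5, 0, 0, 0, 0.6], [1.5, 0, 0, 0, 0.6], [1.5, 0, 0, 0, 0.6], [1.3, 0, 0, 0, 0.6], [0.6, 0, 0, 0, 0.6], [0, 0, 0, 0, 0.6], [0, 0, 0, 0, 0.1], [0, 0, 0, 0, 0.1], [0, 0, 0, 0, 0.1], [0, 0, 0, 0, 0.1]], force=60)

```text
time: 12.55
eef_pos: [0.4395, -0.1237, 0.0582]
tcp_rot: [-0.574, -0.413, 0.575, -0.411]
contact_force: [-5.4, 1.5, 5.9]
opening: 0.199
```

Emit:
drive_tool(steps=[[0, 0, 0, 0, 0.1], [0, 0, 0, 0, 0.1], [0, 0, 0, 0, 0.1], [0, 0, 0, 0, 0.1], [0, 0, 0, 0, 0.1]])

```text
time: 13.05
eef_pos: [0.4395, -0.1237, 0.0582]
tcp_rot: [-0.574, -0.413, 0.575, -0.411]
contact_force: [-4.6, 1.5, 5.8]
opening: 0.198
```

```bash
python3 go.py 0.4402 -0.124 0.056 -18.5
```

```text
t 13.05 pos [ 0.4395 -0.1237  0.0582] yaw -18.65 shift cm [0.22 0.08 0.01] turn -0.15 F [-4.6  1.5  5.8] open 0.198 q6 -0.17 tilt 0.18
```

Emit:
drive_tool(steps=[[-0.5, 0, 0, 0, 0.1], [-1, 0, 0, 0, 0.1], [-1.5, 0, 0, 0, 0.1], [-1.5, 0, 0, 0, 0.1], [-1.5, 0, 0, 0, 0.1], [-2, 0, 0, 0, 0.1], [-2, 0, 0, 0, 0.1], [-1, 0, 0, 0, 0.1], [0, 0, 0, 0, 0.1], [0, 0, 0, 0, 0.1]])

```text
time: 14.05
eef_pos: [0.4402, -0.1239, 0.1671]
tcp_rot: [0.575, 0.412, -0.575, 0.412]
contact_force: [-0.8, 0.6, -0.7]
opening: 0.201
```

```bash
python3 go.py 0.6265 0.0523 0.17 -9.4
python3 - <<'E'
from h import *
g=read_camera('side')['frame'][:,:,::-1];cv2.imwrite('pics/j0.png',g)
cv2.imwrite('pics/j.png',cv2.resize(g[170:290,260:350],None,fx=5,fy=5,interpolation=cv2.INTER_CUBIC))
E
```

```text
t 14.05 pos [ 0.4402 -0.1239  0.1671] yaw -18.69 shift cm [ -0.29  12.   -22.66] turn -9.29 F [-0.8  0.6 -0.7] open 0.201 q6 -0.17 tilt 0.0
```

View pics/j.png

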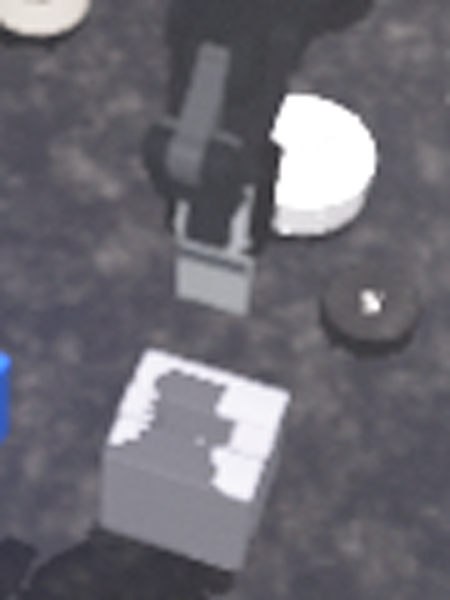

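The blade hangs free of the stand with its band visible; the tip edge runs from (180,297) to (248,313) in the crop. I check the tip height and lateral offset in the hand.

```bash
python3 - <<'E'
from h import *
obs=(np.array([(178,296),(247,314),(178,245),(253,262),],float)+.5)/5-.5+[260,170]
# tip edge (-x side) x=2.5mm; handle-bottom/band guess: band top z=35 slanted face x=5-2.5-.18*35
th=np.radians(-18.7)
L=lambda z,y:(5-2.5-.18*z*1,y,z)
def P(p):
    q=np.array([L(0,12),L(0,-12)])/1000; w=xf((.4402,-.1239,th+p[2]),q[:,:2]+[0,p[0]]); return np.c_[w,q[:,2]+p[1]]
r=least_squares(lambda p:(proj('side',P(p))-obs[:2]).ravel(),[0,.115,0],x_scale=[.01,.01,.1])
print('dy, ztip, dyaw deg',r.x[:2].round(4),np.degrees(r.x[2]).round(1),'res px',np.abs(r.fun).max().round(2),'expected tip',.1671-.0522)
E
python3 go.py 0.6283 0.0535 0.167 -9.4
```

```text
dy, ztip, dyaw deg [-0.0006  0.117 ] 2.2 res px 0.15 expected tip 0.1149
t 14.1 pos [ 0.4398 -0.1237  0.1665] yaw -18.69 shift cm [ -0.07  12.18 -22.82] turn -9.29 F [-1.1 -0.7 -0.9] open 0.199 q6 -0.17 tilt 0.08
```

Emit:
drive_tool(steps=[[0, 1.2, -2.2, 0, 0.1], [0, 1.2, -2.2, 0, 0.1], [0, 1.2, -2.2, 0, 0.1], [0, 1.2, -2.2, 0, 0.1], [0, 1.2, -2.2, 0, 0.1], [0, 1.2, -2.2, 0, 0.1], [0, 1.2, -2.2, 0, 0.1], [0, 1.2, -2.2, 0, 0.1], [0, 1.2, -2.2, 0, 0.1], [0, 1.2, -2.2, 0, 0.1]])

```text
time: 15.1
eef_pos: [0.6243, 0.0468, 0.1652]
tcp_rot: [-0.574, -0.413, 0.575, -0.411]
contact_force: [0.5, -0.3, -0.5]
opening: 0.204
```

Emit:
drive_tool(steps=[[0, 0, 0, -4.6, 0.1], [0, 0, 0, -4.7, 0.1], [0, 0, 0, 0, 0.1], [0, 0, 0, 0, 0.1]])

```text
time: 15.5
eef_pos: [0.6239, 0.046, 0.1659]
tcp_rot: [-0.539, -0.457, 0.54, -0.456]
contact_force: [0.2, -0.3, -0.5]
opening: 0.199
```

```bash
python3 go.py 0.6283 0.0535 0.130 -9.4
```

```text
t 15.5 pos [0.6239 0.046  0.1659] yaw -9.49 shift cm [ 3.59  0.32 -0.81] turn -0.09 F [ 0.2 -0.3 -0.5] open 0.199 q6 0.08 tilt 0.13
```

Blade offset in the hand is under 1 mm and the tip is 50 to 52 mm below the TCP. I go over the mouth and down to about 16 mm above the plates.

Emit:
drive_tool(steps=[[0, 0.32, -0.8, 0, 0.1], [1.2, 0, 0, 0, 0.1], [1.2, 0, 0, 0, 0.1], [1.2, 0, 0, 0, 0.1], [0, 0, 0, 0, 0.1], [0, 0, 0, 0, 0.1], [0, 0, 0, 0, 0.1]])

```text
time: 16.2
eef_pos: [0.6293, 0.0533, 0.1317]
tcp_rot: [0.539, 0.457, -0.539, 0.458]
contact_force: [-0.0, 0.4, -0.4]
opening: 0.199
```

```bash
python3 go.py 0.6283 0.0535 0.130 -9.4
python3 - <<'E'
from h import *
g=read_camera('side')['frame'][:,:,::-1]
cv2.imwrite('pics/k.png',cv2.resize(g[150:230,175:255],None,fx=7,fy=7,interpolation=cv2.INTER_CUBIC))
E
```

```text
t 16.2 pos [0.6293 0.0533 0.1317] yaw -9.39 shift cm [ 0.17 -0.1  -0.01] turn 0.01 F [-0.   0.4 -0.4] open 0.199 q6 0.09 tilt 0.04
```

View pics/k.png

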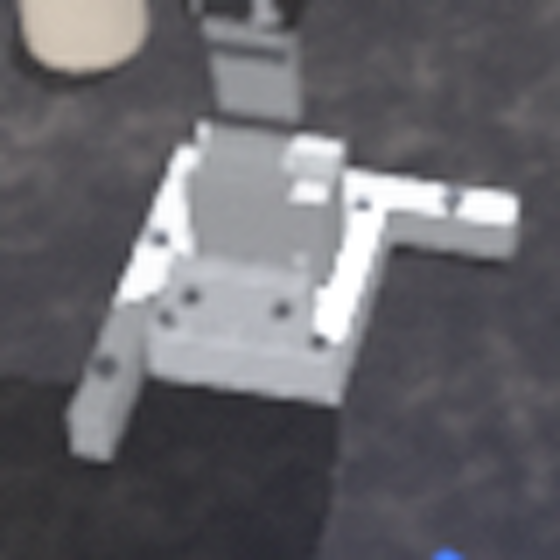

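Run:
```python
from h import *
st=(.6667,.0775,np.radians(-9.4))
K=lambda w,z:((proj('side',np.c_[w,np.full(len(w),z)])-[175,150]+.5)*7-.5).round(0).tolist()
print('tip edge',K(xf((.6293,.0533,np.radians(-9.4)),np.array([(2.5,12),(2.5,-12)])/1000),.080))
u=np.array([-35,-30])
for nm,l in(('mouth fixed edge',[(10.5,22),(10.5,-22)]),('mouth jaw edge',[(-1.5,22),(-1.5,-22)])): print(nm,K(xf(st,(np.array(l)+u)/1000),.062))
print('base rear',K(xf(st,(np.array([(-35,30),(-35,-30)])+u)/1000),0.0))
```

```text
tip edge [[220.0, 113.0], [298.0, 124.0]]
mouth fixed edge [[198.0, 138.0], [339.0, 158.0]]
mouth jaw edge [[188.0, 165.0], [330.0, 186.0]]
base rear [[150.0, 379.0], [339.0, 408.0]]
```

The predicted tip edge and mouth edges match the picture to about 1 to 1.5 mm. I back off 1 mm in x and enter the mouth slowly.

Emit:
drive_tool(steps=[[0.3, -0.1, 0, 0, 0.1], [0.6, 0, 0, 0, 0.1], [0.6, 0, 0, 0, 0.1], [0.5, 0, 0, 0, 0.1], [0.5, 0, 0, 0, 0.1], [0.4, 0, 0, 0, 0.1], [0, 0, 0, 0, 0.1], [0, 0, 0, 0, 0.1]])

```text
time: 17.05
eef_pos: [0.6276, 0.0536, 0.102]
tcp_rot: [-0.539, -0.458, 0.54, -0.457]
contact_force: [-1.3, 0.3, -0.8]
opening: 0.198
```

```bash
python3 go.py 0.6293 0.0533 0.083 -9.4
```

```text
t 17.05 pos [0.6276 0.0536 0.102 ] yaw -9.38 shift cm [1.89 0.18 0.  ] turn 0.02 F [-1.3  0.3 -0.8] open 0.198 q6 0.09 tilt 0.08
```

The tip is inside the gap with no force on it. Now I feel for the fixed plate along +x.

Emit:
drive_tool(steps=[[0, 0.1, 0, 0, 0.1], [0, 0, 0, 0, 0.1], [0, 0, 0, 0, 0.1]])

```text
time: 17.35
eef_pos: [0.6279, 0.0536, 0.102]
tcp_rot: [-0.538, -0.458, 0.54, -0.457]
contact_force: [-3.0, 0.9, -0.4]
opening: 0.201
```

Emit:
drive_tool(steps=[[0, 0.1, 0, 0, 0.1], [0, 0, 0, 0, 0.1], [0, 0, 0, 0, 0.1]])

```text
time: 17.65
eef_pos: [0.6287, 0.0536, 0.1023]
tcp_rot: [-0.538, -0.458, 0.54, -0.456]
contact_force: [-5.4, 0.8, 1.0]
opening: 0.201
```

Emit:
drive_tool(steps=[[0, 0.1, 0, 0, 0.1], [0, 0, 0, 0, 0.1], [0, 0, 0, 0, 0.1]])

```text
time: 17.95
eef_pos: [0.6291, 0.0537, 0.1023]
tcp_rot: [-0.538, -0.459, 0.541, -0.456]
contact_force: [-7.0, 1.8, 3.5]
opening: 0.2
```

Contact with the fixed plate is at TCP x ≈ 0.6277. I back off 2 mm so only light contact remains, then slide down.

Emit:
drive_tool(steps=[[0, -0.2, 0, 0, 0.1], [0.3, 0, 0, 0, 0.1], [0.3, 0, 0, 0, 0.1], [0.3, 0, 0, 0, 0.1], [0.3, 0, 0, 0, 0.1], [0, 0, 0, 0, 0.1], [0, 0, 0, 0, 0.1]])

```text
time: 18.65
eef_pos: [0.6282, 0.0537, 0.091]
tcp_rot: [-0.539, -0.458, 0.54, -0.457]
contact_force: [-6.9, 1.4, 4.2]
opening: 0.203
```

```bash
python3 go.py 0.6278 0.0533 0.083 -9.4
```

```text
t 18.65 pos [0.6282 0.0537 0.091 ] yaw -9.4 shift cm [ 0.8  -0.03  0.05] turn 0.0 F [-6.9  1.4  4.2] open 0.203 q6 0.09 tilt 0.16
```

Emit:
drive_tool(steps=[[0, -0.15, 0, 0, 0.1], [0.2, 0, 0, 0, 0.1], [0.2, 0, 0, 0, 0.1], [0.2, 0, 0, 0, 0.1], [0, 0, 0, 0, 0.1], [0, 0, 0, 0, 0.1]])

```text
time: 19.25
eef_pos: [0.6279, 0.0538, 0.0861]
tcp_rot: [0.539, 0.457, -0.539, 0.457]
contact_force: [-6.1, 1.9, 7.2]
opening: 0.203
```

```bash
python3 go.py 0.6278 0.0533 0.083 -9.4
```

```text
t 19.25 pos [0.6279 0.0538 0.0861] yaw -9.4 shift cm [ 0.31 -0.    0.05] turn 0.0 F [-6.1  1.9  7.2] open 0.203 q6 0.09 tilt 0.03
```

Emit:
drive_tool(steps=[[0.15, -0.05, 0, 0, 0.1], [0.15, 0, 0, 0, 0.1], [0.1, 0, 0, 0, 0.1], [0, 0, 0, 0, 0.1], [0, 0, 0, 0, 0.1], [0, 0, 0, 0, 0.1]])

```text
time: 19.85
eef_pos: [0.6278, 0.0539, 0.0829]
tcp_rot: [0.54, 0.457, -0.539, 0.458]
contact_force: [-7.1, 1.1, 9.7]
opening: 0.2
```

```bash
python3 go.py 0.6278 0.0533 0.083 -9.4
python3 - <<'E'
from h import *
g=read_camera('side')['frame'][:,:,::-1]; t=read_camera('top')['frame'][:,:,::-1]
cv2.imwrite('pics/l.png',np.hstack([cv2.resize(g[140:220,180:235],None,fx=7,fy=7,interpolation=cv2.INTER_CUBIC)]))
st=(.6667,.0775,np.radians(-9.4)); u=np.array([-35,-30])
K=lambda w,z:((proj('side',np.c_[w,np.full(len(w),z)])-[180,140]+.5)*7-.5).round(0).tolist()
z=readout.get_state()['eef_pos'][2]-.0515
for h in(27,31,35,44): print('blade',h,K(xf(st,(np.array([(7-2.5-.18*h,12),(7-2.5-.18*h,-12)])+u)/1000),z+h/1000))
print('jaw top',K(xf(st,(np.array([(-3.5,22),(-3.5,-22)])+u)/1000),.062)); print('base rear',K(xf(st,(np.array([(-35,30),(-35,-30)])+u)/1000),0.0))
E
```

```text
t 19.85 pos [0.6278 0.0539 0.0829] yaw -9.39 shift cm [-0.01  0.01  0.06] turn 0.01 F [-7.1  1.1  9.7] open 0.2 q6 0.09 tilt 0.08
blade 27 [[187.0, 246.0], [264.0, 257.0]]
blade 31 [[185.0, 238.0], [262.0, 249.0]]
blade 35 [[183.0, 230.0], [261.0, 241.0]]
blade 44 [[179.0, 213.0], [258.0, 224.0]]
jaw top [[151.0, 240.0], [293.0, 260.0]]
base rear [[115.0, 449.0], [304.0, 478.0]]
```

View pics/l.png

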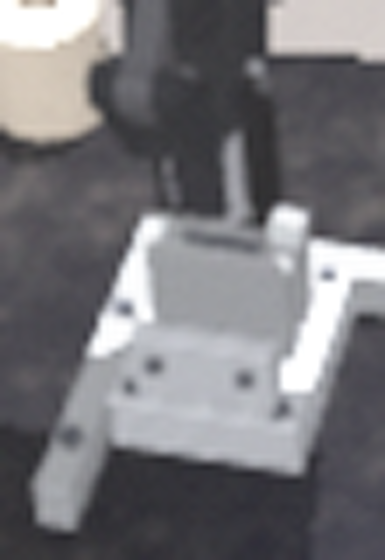

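The band spans (185,237) to (265,247), right at the jaw's top edge and on its predicted place, and the unit is still in the corner. I settle briefly and check that everything is steady.

Emit:
drive_tool(steps=[[0, 0, 0, 0, 0.1], [0, 0, 0, 0, 0.1], [0, 0, 0, 0, 0.1], [0, 0, 0, 0, 0.1], [0, 0, 0, 0, 0.1]])

```text
time: 20.45
eef_pos: [0.6278, 0.0538, 0.0829]
tcp_rot: [0.54, 0.457, -0.539, 0.458]
contact_force: [-6.4, 1.5, 9.7]
opening: 0.201
```

```bash
python3 - <<'E'
from h import *
# unit shift since release: register the base/rear patch against the earlier clear side picture f0
g=cv2.cvtColor(read_camera('side')['frame'],cv2.COLOR_RGB2GRAY); f=cv2.cvtColor(cv2.imread('pics/f0.png'),cv2.COLOR_BGR2GRAY)
for nm,(a,b,c,d) in dict(base_rear=(194,212,193,228),stop_left=(195,217,183,194)).items():
    m=cv2.matchTemplate(cv2.resize(g[a-5:b+5,c-5:d+5],None,fx=5,fy=5,interpolation=cv2.INTER_CUBIC),cv2.resize(f[a:b,c:d],None,fx=5,fy=5,interpolation=cv2.INTER_CUBIC),cv2.TM_CCOEFF_NORMED)
    _,v,_,p=cv2.minMaxLoc(m); print(nm,'score',round(v,3),'shift px',(p[0]-25)/5,(p[1]-25)/5)
E
python3 go.py 0.6278 0.0533 0.083 -9.4
```

```text
base_rear score 0.951 shift px -0.2 0.0
stop_left score 0.925 shift px 0.2 0.4
t 20.5 pos [0.6278 0.0539 0.0829] yaw -9.4 shift cm [-0.01  0.01  0.06] turn 0.0 F [-8.2  0.7  9. ] open 0.21 q6 0.09 tilt 0.08
```

The unit hasn't moved since it was released, and the blade is steady and dragging. I hand in.

```bash
python3 -c "
from plant import sign_off; print(sign_off())"
```

```text
the job is handed in; nothing more can be done
None
```

I pushed the gap unit into the corner, took the blade from the grey stand and slid it down until the band reached the plate tops. I handed in at about 20.5 s, still holding the blade at that depth; sign-off reported no verdict.

**How it was done:** I gripped the unit by its plates, turned it 11° square and pressed it against both bars. I then took the blade by its handle, entered the gap, felt for the fixed plate and slid down.

**Last checks:**
- **Unit:** Its free corners measured flush to about 1–3 mm by hand-picked pixels. The side edge was parallel to the stop within 0.2° and the plate within about 1°. One hand-picked rear edge read about 3° off, which I put down to pixel error. The unit shifted no more than about 0.2 px between release and the end.
- **Blade:** In the last picture the band was where I predicted, at the jaw's top edge. I estimate the tip at about 31–33 mm above the unit's underside, and the tool was upright within 0.1° and in line with the unit. I did not measure the jaw opening directly; that depth implies about 2 mm.
- **Forces:** The pose was steady, with about 9–10 N upward on the tool and 6–8 N against the fixed plate. That is more than the "few newtons" expected. I met the fixed plate about 1.5 mm earlier than the camera estimate.
- **Bystanders:** I kept clear of the tin, jar and cap and saw no contact with them, but I did not measure their positions again at the end.

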